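Snap the tube rotor onto the mini centrifuge

ROBOT

A 6-joint arm with a two-finger parallel gripper is mounted at the origin on the work surface. World frame = base frame: x ahead of the robot, y to its left, z up, the work surface at z = 0. Lengths are in mm, angles in rad, forces in N, time in s.
With the tool pointing down it reaches from about 350 to 975 mm from the base axis. Payload 7.1 kg.
Tool frame: the origin (TCP) lies between the finger pads; the fingertips stand 19 mm ahead of it and the grasp point (between the pads) is the TCP; z points along the fingers, y is the line along which they close (so a half turn about z gives the same grasp; the last joint's range is limited). The gripper opens to 88 mm and grips with 3 to 60 N. Pads are 20 mm wide; open, the fingers measure 115 mm over their backs; the gripper's body (75 mm by 178 mm) begins 61 mm behind the grasp point.
Start: joints at [1.208, 0.423, 1.63, -0, 1.089, -0.019], TCP at [210.635, 588.42, 207.375] pointing down, gripper open.
Joint ranges: [-3, 3], [-0.9, 2.11], [0.09, 2.58], [-1.31, 4.45], [0.11, 2.69], [-2.54, 2.54]. Speed limits (rad/s): [2.39, 2.39, 3.01, 3.14, 3.14, 3.14].

INTERFACE

Orientations are given as a rotation vector (axis times angle).
In Python, from workcell import ctrl gives the robot as it stands.
- The arm moves only by the tool arm_command, never from a script. Its argument "series" is a list of rows, each an object with "linear": the shift along the tool's x, y, z in m, a list of three; "turn": the turn about the tool's z in rad. A call has 1 to 10 rows; each row shifts and turns the commanded pose from where the row before left it, along the tool's axes as they then stand; what a row does not reach is not made up. A row lasts 1/10 s, in which the tool goes at most 50 mm and 8.59 degrees, less where a joint would pass 70% of its speed; a pose out of reach is approached as far as the arm can. A call with a gripper value outside its range is refused whole. "jaw" is the opening, from -1 (shut) to 1 (fully open), set as the call begins (left out, the last holds). The fingers move at their own pace and stop on an object; the grip force is fixed at half the most. Time passes only in rows, so rows that do not move let the fingers close. It gives the time, the measured TCP pose, the force, the opening and the grip force at its end, in the units of the state.
- ctrl.get_obs(): the state, without advancing time (a new reading comes with each control period).
- ctrl.get_image(name): name is "scene" or "top" or "wrist"; returns a dict with "frame" (384x512x3 uint8, blue, green, red), "fx", "fy", "cx", "cy" (pixels), "rvec" (rotation vector, rad) and "tvec" (3), from world to camera coordinates, as OpenCV has them. Camera axes: x right, y down, z forward; pixel columns grow to the right and rows downward; lengths in mm; the calibration is good to about 2 mm. The wrist camera is an equidistant fisheye: a pixel r from the principal point sees the ray r / f radians off the axis. A picture is of the moment at which its call begins. There is no depth.
- ctrl.close_job(): hands the job in; it is judged then, once.
The state is a dict: "t": time; "qpos": joint angles; "qvel": joint speeds; "joint_torque": joint torques, N m; "ee_pos": TCP position; "orientation": TCP orientation; "ft_force": force on the tool from outside, world axes, zero at the start; "moment": the same for the moment, N m; "width": finger opening in mm; "grasp_force": force on a finger pad.
Only numpy, scipy, OpenCV 4.12 (cv2) and the standard library are available. Lean on these libraries where they do the work, as an engineer would, in place of code of your own. Each camera call takes 0.05 s, during which the arm holds its last target. There are 200 camera calls.

TASK

Fit the round blue tube rotor to the mini centrifuge: pick it up by its square black knob, set it over the square drive with the flats lined up, and push it straight down until the spring ball clicks and it sits fully home, then let go. Lower it on, do not let it drop, and leave the yellow strip rotor where it stands.

Things in the scene. Friction and masses are not known exactly. Their poses are not given: they have to be found in the camera images.
- rotor_knob (a point): Centre of the black knob (28 mm square, 50 tall, sides along x, y) of the loose blue rotor, 0.25 kg. Blue disc, 92 mm across, eight dark holes: top 25 mm below this point. Under it a grey sleeve 38 mm square, standing on the bench, bottom 71 mm below. In its underside a socket 20 mm square, 39 deep, parallel to the knob, mouth flared to 29, ball groove on all four sides: any quarter turn fits.
- drive_seat (a point): Centre of the steel seat (56 mm across, 70 above the bench) at the foot of the fixed drive of the white centrifuge (160 x 150 mm, top 10 mm lower). The drive is 17 mm square, flats along x, y, 36 tall, its top 10 mm tapered to 7 square; spring ball 5 mm out of the +x flat, 16.5 above the seat. Home, the rotor's sleeve rests on the seat: knob centre 71 mm above this point.
- ball (a joint): How far the brass spring ball is pressed into the drive, m: 0 fully out, at most 0.0055. The socket's mouth meets it 11 to 16 mm before home and presses it in by 1 to 4 mm, which takes a push of roughly 5 to 20 N (more than the weight of the rotor); in the last 5 mm it springs out into the groove and reads about 0 again.
- strip_knob (a point): Centre of the like black knob (28 mm square, 50 mm tall) of the other rotor: yellow, with a rectangular plate 92 x 62 mm with two rows of small holes, top 25 mm below this point; its bottom is 71 mm below. It stands loose on the bench and is to be left alone.
There are look-alikes about, which are no part of the job. Of the things that look like the part that bears rotor_knob, the smallest one is meant.

How it is judged:
By the outcome, as a careful person would: the job done as asked, in the order asked, and still so for the second after the job is handed in, with the robot touching nothing.
It also fails if it takes over 48 s, if anything falls off the work surface, if the arm or the gripper's body presses on something with over 40 N, if the wrist force passes 120 N, or if a joint passes its speed limit or range.

## Working session

There is one attempt and no reset: what is moved stays moved. The work goes in short steps, Python scripts to look and compute and a tool call to move; the robot and the scene stay as the last step left them, time stands still between calls to the robot, and variables do not carry over. Pictures are saved under pics/ and viewed, at most 10 in all, crops included, and the job is handed in when it is done.

Besides the shell and the picture viewer there is one more tool, called after "Request:" in YAML: its name, and indented under it one key for each argument. arm_command: Moves the arm, as the interface text tells. Its arguments: {"type":"object","properties":{"series":{"type":"array"},"jaw":{"type":"number"}},"required":["series"]}

```bash
mkdir -p pics
cat > h.py <<'E'
import numpy as np, cv2
from workcell import ctrl
def grab(n,fn):
    d=ctrl.get_image(n); cv2.imwrite(fn,d["frame"]); np.save(fn[:-4]+".npy",d,allow_pickle=True); return d
def load(fn): return np.load(fn[:-4]+".npy",allow_pickle=True).item()
def ray(d,u,v,wrist=False):
    x,y=(u-d["cx"])/d["fx"],(v-d["cy"])/d["fy"]
    if wrist:
        r=np.hypot(x,y); s=np.sin(r)/r if r>1e-9 else 1; c=np.array([x*s,y*s,np.cos(r)])
    else: c=np.array([x,y,1.])
    R=cv2.Rodrigues(np.array(d["rvec"],float))[0]; t=np.array(d["tvec"],float).ravel()
    return -R.T@t, R.T@c
def atz(d,u,v,z,wrist=False):
    o,r=ray(d,u,v,wrist); return o+r*(z-o[2])/r[2]
def tri(obs):
    A=np.zeros((3,3));b=np.zeros(3)
    for o,r in obs:
        r=r/np.linalg.norm(r);P=np.eye(3)-np.outer(r,r);A+=P;b+=P@o
    return np.linalg.solve(A,b)
E
python3 - <<'E'
from h import *
a=grab("scene","pics/s1.png");b=grab("top","pics/t1.png");
for d in(a,b): print(d["fx"],d["cx"],d["cy"],ray(d,256,192))
o=ctrl.get_obs();print(o["t"],o["ee_pos"],o["orientation"],o["ft_force"],o["width"])
E
```

```text
357.4728226021577 260.4037679357359 191.94414470849483 (array([1033.26039637,  -95.2997096 , 1001.51570053]), array([-0.49620571,  0.05113586, -0.86678533]))
396.08570844051354 256.5027545846762 192.89038784412514 (array([ 353.63077204,  -27.3782718 , 1001.96970025]), array([ 0.16678355, -0.02242136, -0.98574195]))
0.1 [210.46201936 587.97248661 206.70091497] [-5.37330712e-01 -3.09506627e+00  2.04359878e-03] [ 0.14074086 -0.31184738  0.0607543 ] 87.7804101811039
```

View pics/s1.png

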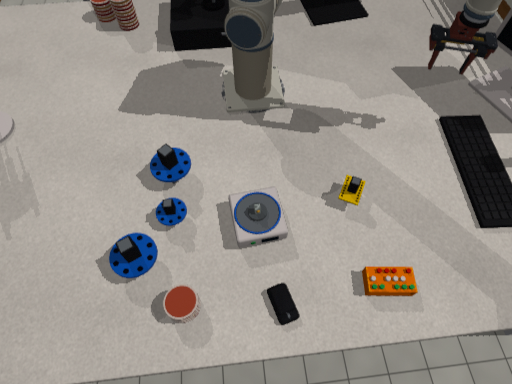

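View pics/t1.png

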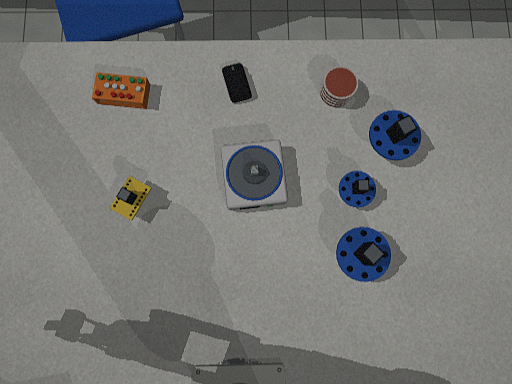

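Three blue rotors are in view, at top (395,134), (357,188) and (364,254), which in the scene view are (133,255), (171,211) and (170,164). The middle one is clearly the smallest, so it is the one meant. The drive is at top (254,171) and scene (257,210). The yellow rotor at top (130,197) stays where it is.

Run:
```python
from h import *
a=load("pics/s1.png");b=load("pics/t1.png")
def crop(d,x,y,w,h,k): return cv2.resize(d["frame"][y:y+h,x:x+w],None,fx=k,fy=k,interpolation=cv2.INTER_CUBIC)
t=np.hstack([crop(b,330,160,50,50,8),crop(b,215,135,50,50,8)])
cv2.imwrite("pics/c1.png",np.vstack([crop(b,332,163,50,37,8)]+[]) if 0 else np.vstack([np.hstack([crop(b,335,165,50,37,8),crop(b,230,152,50,37,8)]),np.hstack([crop(a,147,192,50,37,8),crop(a,233,192,50,37,8)])]))
for n,f in(("t",b),("s",a)):
    hsv=cv2.cvtColor(f["frame"],cv2.COLOR_BGR2HSV)
    m=cv2.inRange(hsv,(105,150,60),(125,255,255))
    k,l,s,c=cv2.connectedComponentsWithStats(m)
    for i in range(1,k):
        if s[i,4]>150:
            u,v=s[i,0]+(s[i,2]-1)/2,s[i,1]+(s[i,3]-1)/2
            print(n,s[i],atz(f,u,v,46).round(1), (atz(f,s[i,0]+s[i,2],v,46)-atz(f,s[i,0],v,46)).round(0))
```

```text
t [  55    0  127   41 3977] [978.3 303.4  46. ] [  -2. -330.    0.]
t [ 369  111   52   49 1298] [ 655.7 -402.1   46. ] [  -2. -132.    0.]
t [226 146  56  54 315] [564.3 -43.9  46. ] [  -2. -138.    0.]
t [339 171  37  36 706] [ 520.  -298.3   46. ] [ -1. -92.   0.]
t [ 336  227   55   54 1579] [ 361.5 -302.9   46. ] [  -3. -133.    0.]
s [150 148  41  34 729] [ 353.8 -303.    46. ] [ 15. 131.   0.]
s [234 193  47  41 198] [558.4 -43.9  46. ] [ 16. 139.   0.]
s [156 198  31  28 444] [ 524.7 -298.4   46. ] [10. 92.  0.]
s [ 109  233   48   45 1107] [ 649.6 -403.9   46. ] [ 15. 133.  -0.]
```

View pics/c1.png

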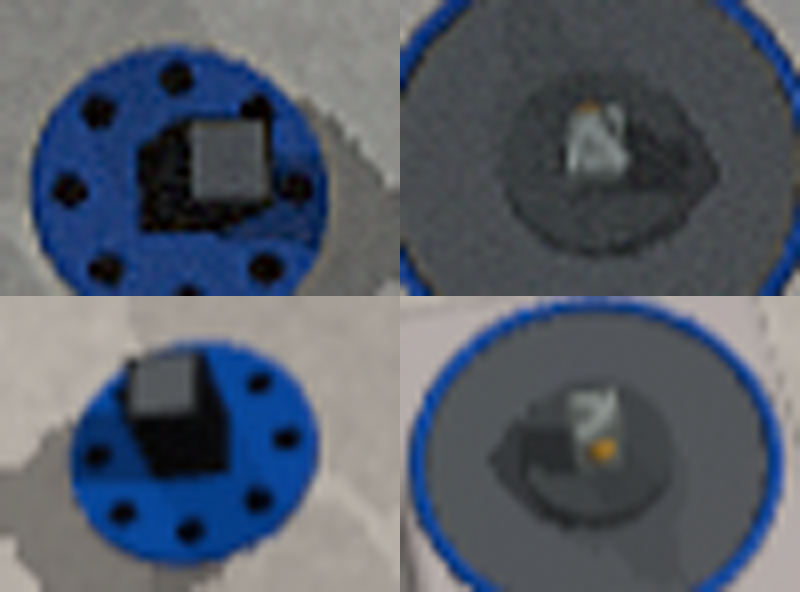

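The crop confirms it: the small rotor's disc measures 92 mm across and the other two 133 mm. It stands near (522,-298). The drive is near (561,-44). I'm moving the wrist camera above the rotor.

Request:
arm_command:
  series:
    - {"linear": [0,0,-0.02],"turn": -0.115}
    - {"linear": [0,0,-0.02],"turn": -0.115}
    - {"linear": [0,0,-0.013],"turn": -0.114}
    - {"linear": [-0.013,-0.037,0],"turn": 0}
    - {"linear": [-0.013,-0.037,0],"turn": 0}
    - {"linear": [-0.013,-0.037,0],"turn": 0}
    - {"linear": [-0.013,-0.037,0],"turn": 0}
    - {"linear": [-0.013,-0.037,0],"turn": 0}
    - {"linear": [-0.013,-0.037,0],"turn": 0}
    - {"linear": [-0.013,-0.037,0],"turn": 0}
  jaw: 1

```text
t: 1.1
ee_pos: [301.7, 327.8, 260.2]
orientation: [0.001, -3.141, 0.001]
ft_force: [-0.2, 0.2, 0.3]
width: 87.6
grasp_force: 0.0
```

Request:
arm_command:
  series:
    - {"linear": [-0.013,-0.037,0],"turn": 0}
    - {"linear": [-0.013,-0.037,0],"turn": 0}
    - {"linear": [-0.013,-0.037,0],"turn": 0}
    - {"linear": [-0.013,-0.037,0],"turn": 0}
    - {"linear": [-0.013,-0.037,0],"turn": 0}
    - {"linear": [-0.013,-0.037,0],"turn": 0}
    - {"linear": [-0.013,-0.037,0],"turn": 0}
    - {"linear": [-0.013,-0.037,0],"turn": 0}
    - {"linear": [-0.013,-0.037,0],"turn": 0}
    - {"linear": [-0.013,-0.037,0],"turn": 0}

```text
t: 2.1
ee_pos: [431.8, -42.2, 260.3]
orientation: [-0.0, -3.141, -0.0]
ft_force: [1.2, 0.7, 1.0]
width: 87.5
grasp_force: 0.0
```

Request:
arm_command:
  series:
    - {"linear": [-0.032,0,0],"turn": 0}
    - {"linear": [-0.032,0,0],"turn": 0}
    - {"linear": [-0.032,0,0],"turn": 0}
    - {"linear": [-0.033,0,0],"turn": 0}
    - {"linear": [0,0,0],"turn": 0}

```text
t: 2.6
ee_pos: [563.8, -40.7, 259.8]
orientation: [-0.0, 3.14, -0.0]
ft_force: [0.1, 0.7, 0.4]
width: 88.0
grasp_force: 0.0
```

Run:
```python
from h import *
d=grab("wrist","pics/w1.png");o=ctrl.get_obs();print(o["ee_pos"],d["fx"],d["cx"],d["cy"],ray(d,d["cx"],d["cy"],1))
```

```text
[561.54723661 -40.51623313 259.51839574] 297.3186396354542 256.80521824127743 192.9434926643823 (array([484.94979828, -40.64458598, 438.02439727]), array([ 2.83747832e-01,  5.54690550e-04, -9.58898775e-01]))
```

Request:
arm_command:
  series:
    - {"linear": [0.006,-0.036,0],"turn": 0}
    - {"linear": [0.006,-0.036,0],"turn": 0}
    - {"linear": [0.006,-0.036,0],"turn": 0}
    - {"linear": [0.006,-0.036,0],"turn": 0}
    - {"linear": [0.005,-0.037,0],"turn": 0}
    - {"linear": [0.005,-0.037,0],"turn": 0}
    - {"linear": [0.005,-0.037,0],"turn": 0}
    - {"linear": [0,0,0],"turn": 0}

```text
t: 3.45
ee_pos: [519.9, -298.6, 260.2]
orientation: [-0.005, -3.141, 0.001]
ft_force: [1.3, 1.0, -0.8]
width: 87.7
grasp_force: 0.0
```

Run:
```python
from h import *
d=grab("wrist","pics/w2.png");o=ctrl.get_obs();print(o["ee_pos"],ray(d,d["cx"],d["cy"],1))
a=load("pics/w1.png")["frame"];c=d["frame"]
cv2.imwrite("pics/w12.png",cv2.resize(np.hstack([a,c]),(800,300)))
```

```text
[ 520.12162698 -296.66881389  260.07528025] (array([ 441.34912479, -298.1939659 ,  438.56623922]), array([ 0.28193395, -0.00118554, -0.95943308]))
```

View pics/w12.png

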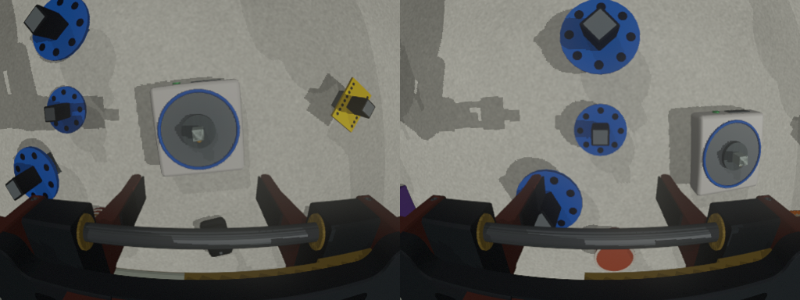

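The left half shows the centrifuge with its drive at (198,134) in the composite. The right half shows the small rotor with its knob at (600,133). Next I'll rectify these views to the known height planes to get accurate positions and yaws.

```bash
cat >> h.py <<'E'
def ortho(d,c,half,z,k,wrist=False):
    # image: right = +y reversed? columns: world x ascending, rows: world y descending
    n=int(2*half*k); i=(np.arange(n)+.5)/k-half
    X,Y=np.meshgrid(c[0]+i,c[1]-i); P=np.stack([X,Y,np.full_like(X,z)],-1).reshape(-1,3)
    R=cv2.Rodrigues(np.array(d["rvec"],float))[0]; q=P@R.T+np.array(d["tvec"],float).ravel()
    if wrist:
        rr=np.hypot(q[:,0],q[:,1]); th=np.arctan2(rr,q[:,2]); s=th/rr
    else: s=1/q[:,2]
    u=(d["cx"]+d["fx"]*q[:,0]*s).reshape(n,n).astype(np.float32); v=(d["cy"]+d["fy"]*q[:,1]*s).reshape(n,n).astype(np.float32)
    return cv2.remap(d["frame"],u,v,cv2.INTER_CUBIC)
E
python3 - <<'E'
from h import *
a=load("pics/s1.png");b=load("pics/t1.png");w1=load("pics/w1.png");w2=load("pics/w2.png")
def g(im,c,half):
    n=im.shape[0];k=n/2/half
    for m in range(-int(half)//10*10,int(half)+1,10):
        p=int((m+half)*k)
        L=6 if m else 14
        cv2.line(im,(p,0),(p,L),(0,0,255),1);cv2.line(im,(0,n-1-p),(L,n-1-p),(0,0,255),1)
    return im
def row(ims): return np.hstack(ims)
c=(522,-298);e=(561,-44)
r1=row([g(ortho(w2,c,25,96,5.32,1),c,25),g(ortho(b,c,25,96,5.32),c,25),g(ortho(a,c,25,96,5.32),c,25)])
r2=row([g(ortho(w1,e,95,60,1.4,1),e,95),g(ortho(b,e,95,60,1.4),e,95),g(ortho(w1,e,25,106,5.32,1),e,25)])
print(r1.shape,r2.shape)
cv2.imwrite("pics/o1.png",np.vstack([r1,r2[:,:r1.shape[1]]]) if r1.shape==r2.shape else np.vstack([cv2.resize(r1,(798,266)),cv2.resize(r2,(798,266))]))
# disc fit
for n,f,wr in(("w2",w2,1),("t",b,0)):
    im=ortho(f,c,60,46,3,wr);h=cv2.cvtColor(im,cv2.COLOR_BGR2HSV);m=cv2.inRange(h,(105,130,40),(125,255,255))
    ct=max(cv2.findContours(m,0,1)[0],key=cv2.contourArea);(x,y),r=cv2.minEnclosingCircle(ct);E=cv2.fitEllipse(cv2.convexHull(ct))
    for x,y,s in((x,y,r/3),(E[0][0],E[0][1],(E[1][0]/3,E[1][1]/3))): print(n,"disc",c[0]-60+x/3,c[1]+60-y/3,s)
for n,f,wr in(("w1",w1,1),("t",b,0),("s",a,0)):
    im=ortho(f,e,95,60,3,wr);h=cv2.cvtColor(im,cv2.COLOR_BGR2HSV);m=cv2.inRange(h,(100,90,40),(125,255,255))
    m[:60]=0;m[-60:]=0;m[:,:60]=0;m[:,-60:]=0
    p=np.argwhere(m)[:,::-1].astype(np.int32);E=cv2.fitEllipse(cv2.convexHull(p.reshape(-1,1,2)))
    print(n,"ring",e[0]-95+E[0][0]/3,e[1]+95-E[0][1]/3,E[1][0]/3,E[1][1]/3)
E
```

```text
(266, 798, 3) (266, 798, 3)
w2 disc 519.4962158203125 -299.4343516031901 45.23749287923177
w2 disc 519.4422658284506 -299.1778513590495 (89.48040771484375, 90.03573608398438)
t disc 519.3333333333334 -298.1666666666667 46.34925333658854
t disc 519.708506266276 -298.1420593261719 (90.36705525716145, 92.12545776367188)
w1 ring 561.5641784667969 -44.328369140625 137.20142618815103 137.50869750976562
t ring 561.7179667154948 -44.00120035807292 136.8167928059896 137.6404825846354
s ring 561.5772501627604 -43.98305257161458 137.78648885091147 138.0682373046875
```

View pics/o1.png

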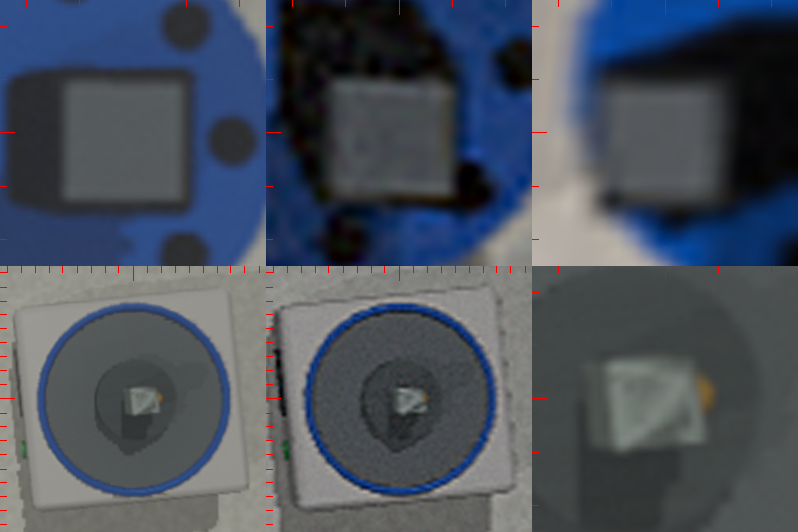

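Run:
```python
from h import *
a=load("pics/s1.png");b=load("pics/t1.png");w1=load("pics/w1.png");w2=load("pics/w2.png")
c=(522,-298);e=(561.6,-44.1);k=6
for n,f,wr in(("w2",w2,1),("t",b,0),("s",a,0)):
    im=cv2.cvtColor(ortho(f,c,22,96,k,wr),cv2.COLOR_BGR2HSV)
    m=((im[...,1]<60)&(im[...,2]>60)&(im[...,2]<150)).astype(np.uint8)
    m=cv2.morphologyEx(m,cv2.MORPH_OPEN,np.ones((25,25)))
    ct=max(cv2.findContours(m,0,1)[0],key=cv2.contourArea);R=cv2.minAreaRect(ct)
    print(n,"knob",c[0]-22+R[0][0]/k,c[1]+22-R[0][1]/k,np.array(R[1])/k,"imgang",R[2])
k=3
for n,f,wr in(("w1",w1,1),("t",b,0)):
    im=cv2.cvtColor(ortho(f,e,100,60,k,wr),cv2.COLOR_BGR2GRAY)
    for th in (130,145):
        m=(im>th).astype(np.uint8);m=cv2.morphologyEx(m,cv2.MORPH_OPEN,np.ones((9,9)))
        ct=max(cv2.findContours(m,0,1)[0],key=cv2.contourArea);R=cv2.minAreaRect(ct)
        print(n,th,"box",e[0]-100+R[0][0]/k,e[1]+100-R[0][1]/k,np.array(R[1])/k,R[2])
# edge directions of drive/knob by gradient orientation histogram
def ori(f,c,h,z,wr,lab):
    im=cv2.GaussianBlur(cv2.cvtColor(ortho(f,c,h,z,5,wr),cv2.COLOR_BGR2GRAY).astype(np.float32),(0,0),3)
    gx=cv2.Sobel(im,5,1,0);gy=-cv2.Sobel(im,5,0,1);g=np.hypot(gx,gy);th=np.degrees(np.arctan2(gy,gx))
    r=(th+45)%90-45;mm=(np.abs(r)<20)&(g>.3*g.max());print(lab,"yaw",np.average(r[mm],weights=g[mm]**2),mm.sum())
for n,f,wr in(("w2",w2,1),("t",b,0),("s",a,0)): ori(f,(520.7,-299.3),18,96,wr,n+" knob")
for n,f,wr in(("w1",w1,1),("t",b,0),("s",a,0)): ori(f,e,13,98,wr,n+" drive")
ims=[ortho(w1,e,35,z,3.8,1) for z in(70,88,106)]+[ortho(b,e,35,z,3.8) for z in(70,88,106)]
ims=[cv2.drawMarker(cv2.convertScaleAbs(i,alpha=1.5),(i.shape[1]//2,)*2,(0,0,255),0,8) for i in ims]
cv2.circle(ims[0],(133,133),106,(0,255,0));cv2.circle(ims[3],(133,133),106,(0,255,0))
cv2.imwrite("pics/o2.png",np.vstack([np.hstack(ims[:3]),np.hstack(ims[3:])]))
```

```text
w2 knob 520.4166666666666 -299.3333333333333 [23.33333333 23.83333333] imgang 90.0
t knob 520.5798085530599 -298.82791900634766 [21.72455343 21.21562068] imgang 0.6160598397254944
s knob 518.3234316507975 -299.93897501627606 [27.63448079 21.81658427] imgang 0.7345209717750549
w1 130 box 561.4333333333334 -43.93333333333333 [199.66666667 199.66666667] 90.0
w1 145 box 512.4333333333334 -43.93333333333333 [199.66666667 101.66666667] 90.0
t 130 box 516.6980987548828 -46.4208719889323 [142.64000448  66.70002238] 85.36454010009766
t 145 box 468.44411303202315 -123.4401896158854 [15.1347758   7.43956057] 32.47119140625
w2 knob yaw -0.12390241 8615
t knob yaw -0.3233327 7160
s knob yaw 0.44502974 9211
w1 drive yaw 2.016471 3315
t drive yaw -1.7396168 2250
s drive yaw -0.18097878 3651
```

View pics/o2.png

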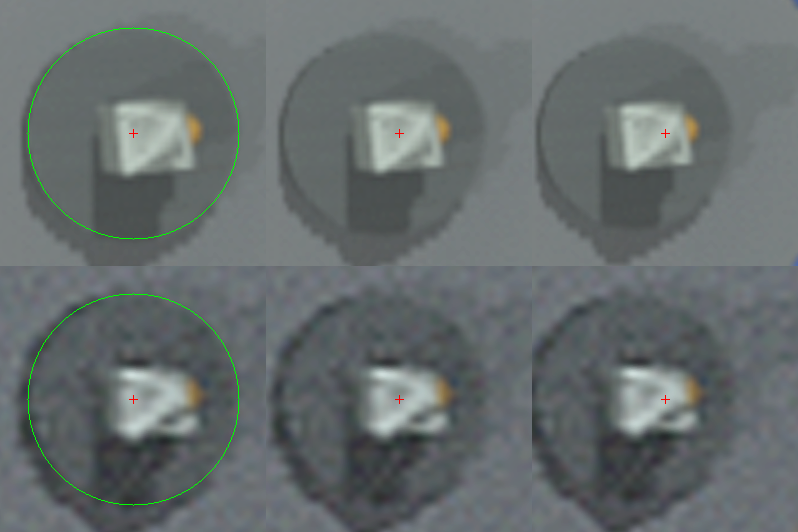

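The knob is square to the world axes (yaw about 0) at (520.5,-299.2). The centrifuge is turned roughly 6°. I want a closer look at the drive before grasping, because that fit is tight.

Request:
arm_command:
  series:
    - {"linear": [-0.007,0.036,0],"turn": 0}
    - {"linear": [-0.007,0.036,0],"turn": 0}
    - {"linear": [-0.007,0.036,0.01],"turn": 0}
    - {"linear": [-0.007,0.036,0.02],"turn": 0}
    - {"linear": [-0.007,0.036,0.02],"turn": 0}
    - {"linear": [-0.007,0.036,0.02],"turn": 0}
    - {"linear": [-0.007,0.037,0.025],"turn": 0}
    - {"linear": [0,0,0],"turn": 0}
    - {"linear": [0,0,0],"turn": 0}

```text
t: 4.4
ee_pos: [569.6, -41.0, 165.1]
orientation: [0.005, -3.14, -0.0]
ft_force: [0.2, -0.2, 0.6]
width: 87.5
grasp_force: 0.0
```

Run:
```python
from h import *
d=grab("wrist","pics/w3.png");o=ctrl.get_obs();print(o["t"],o["ee_pos"],ray(d,d["cx"],d["cy"],1))
e=(561.6,-44.1)
ims=[ortho(d,e,35,z,5.7,1) for z in(70,96)]
for i in ims: cv2.drawMarker(i,(200,200),(0,0,255),0,8)
cv2.circle(ims[0],(200,200),160,(0,255,0))
cv2.imwrite("pics/o3.png",np.hstack(ims))
# box/ring edges yaw at z=60
```

```text
4.45 [570.26201652 -42.00752516 165.83061704] (array([491.23588786, -41.20775785, 343.49312067]), array([ 0.28079263,  0.00147671, -0.95976732]))
```

View pics/o3.png

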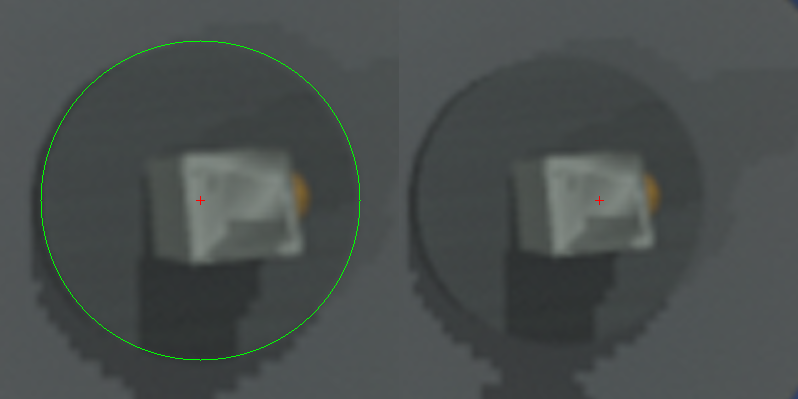

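At z=96 the drive's corners are at about (545,157), (553,254), (654,246) and (640,155) in the right image. The left edge measures 97 px, which is 17 mm as expected. That puts the drive centre at about (561.5,-44.5) with a yaw of about +5°. Now for the grasp.

Request:
arm_command:
  series:
    - {"linear": [0.007,-0.0367,-0.01],"turn": 0}
    - {"linear": [0.007,-0.0367,0],"turn": 0}
    - {"linear": [0.007,-0.0367,0],"turn": 0}
    - {"linear": [0.007,-0.0367,0],"turn": 0}
    - {"linear": [0.007,-0.0367,0],"turn": 0}
    - {"linear": [0.007,-0.0367,0],"turn": 0}
    - {"linear": [0.007,-0.0367,0],"turn": 0}
    - {"linear": [0.001,0,0.01],"turn": 0}
    - {"linear": [0,0,0.02],"turn": 0}
    - {"linear": [0,0,0.02],"turn": 0}

```text
t: 5.45
ee_pos: [520.4, -300.6, 126.0]
orientation: [0.003, 3.14, -0.002]
ft_force: [0.7, 0.7, -0.3]
width: 87.9
grasp_force: 0.0
```

Request:
arm_command:
  series:
    - {"linear": [0,0,0.02],"turn": 0}
    - {"linear": [0,0,0.015],"turn": 0}
    - {"linear": [0,0,0.01],"turn": 0}
    - {"linear": [0,0,0.008],"turn": 0}
    - {"linear": [0,0,0],"turn": 0}
    - {"linear": [0,0,0],"turn": 0}
    - {"linear": [0,0,0],"turn": 0}

```text
t: 6.15
ee_pos: [521.3, -299.7, 73.1]
orientation: [-0.0, 3.14, -0.001]
ft_force: [0.2, -0.7, 0.2]
width: 87.9
grasp_force: 0.0
```

Run:
```python
from h import *
d=grab("wrist","pics/w4.png");t=grab("top","pics/t4.png");o=ctrl.get_obs();print(o["t"],o["ee_pos"],o["ft_force"])
cv2.imwrite("pics/v4.png",np.hstack([d["frame"][80:380,60:460],cv2.resize(t["frame"][130:250,290:450],(400,300))]))
```

```text
6.25 [ 521.24186992 -299.61692557   73.04531602] [ 0.49402617 -0.32762075  0.15961698]
```

View pics/v4.png

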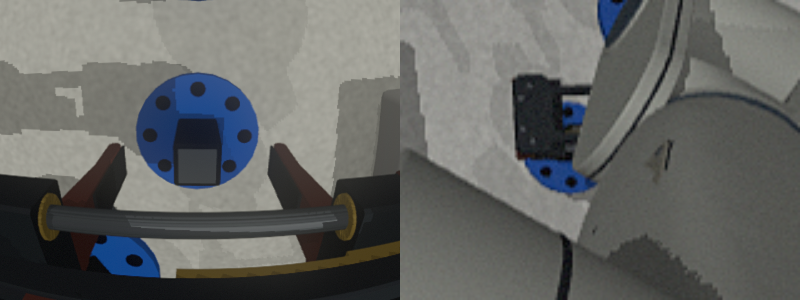

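The knob is midway between the fingertips: it sits at 197 and the tips are at 118 and 275 in the left image. I'm closing the gripper.

Request:
arm_command:
  series:
    - {"linear": [0,0,0],"turn": 0}
    - {"linear": [0,0,0],"turn": 0}
    - {"linear": [0,0,0],"turn": 0}
    - {"linear": [0,0,0],"turn": 0}
    - {"linear": [0,0,0],"turn": 0}
    - {"linear": [0,0,0],"turn": 0}
    - {"linear": [0,0,0],"turn": 0}
    - {"linear": [0,0,0],"turn": 0}
  jaw: -1

```text
t: 7.05
ee_pos: [520.8, -299.4, 72.4]
orientation: [-0.0, 3.142, -0.0]
ft_force: [-0.3, -0.8, -1.0]
width: 27.4
grasp_force: 29.9
```

Request:
arm_command:
  series:
    - {"linear": [0,0,-0.008],"turn": 0}
    - {"linear": [0,0,-0.02],"turn": 0}
    - {"linear": [0,0,-0.025],"turn": 0}
    - {"linear": [0,0,-0.025],"turn": 0}
    - {"linear": [0,0,-0.025],"turn": 0}
    - {"linear": [0,0,-0.025],"turn": 0}
    - {"linear": [-0.002,0.015,0],"turn": 0}
    - {"linear": [-0.005,0.03,0],"turn": 0}
    - {"linear": [-0.006,0.035,0],"turn": 0}
    - {"linear": [-0.006,0.035,0],"turn": 0}

```text
t: 8.05
ee_pos: [538.8, -182.1, 199.0]
orientation: [-0.001, -3.14, -0.002]
ft_force: [1.2, -1.0, -2.5]
width: 27.5
grasp_force: 30.0
```

Request:
arm_command:
  series:
    - {"linear": [-0.006,0.035,0],"turn": 0}
    - {"linear": [-0.006,0.035,0],"turn": 0}
    - {"linear": [-0.005,0.035,0],"turn": 0}
    - {"linear": [-0.003,0.02,0],"turn": 0}
    - {"linear": [-0.002,0.015,0],"turn": -0.04}
    - {"linear": [0,0,0],"turn": -0.047}
    - {"linear": [0,0,0],"turn": 0}
    - {"linear": [0,0,0],"turn": 0}

```text
t: 8.85
ee_pos: [561.2, -44.3, 199.8]
orientation: [0.136, -3.138, -0.0]
ft_force: [-0.1, -0.1, -2.3]
width: 28.1
grasp_force: 30.0
```

Run:
```python
from h import *
d=grab("wrist","pics/w5.png");s=grab("scene","pics/s5.png");o=ctrl.get_obs();print(o["t"],o["ee_pos"],o["orientation"],o["ft_force"],o["width"],o["grasp_force"])
p=np.array(o["ee_pos"])
# disc centre at top plane z = tcp-26.4, knob top z = tcp+23.6
for n,f,wr in(("w",d,1),("s",s,0)):
    c=(561.5,-44.5);z=o["ee_pos"][2]-26.4
    im=ortho(f,c,60,z,3,wr);h=cv2.cvtColor(im,cv2.COLOR_BGR2HSV);m=cv2.inRange(h,(105,130,40),(125,255,255))
    ct=max(cv2.findContours(m,0,1)[0],key=cv2.contourArea);E=cv2.fitEllipse(cv2.convexHull(ct))
    print(n,"disc",c[0]-60+E[0][0]/3,c[1]+60-E[0][1]/3,np.array(E[1])/3)
cv2.imwrite("pics/v5.png",np.hstack([d["frame"][80:380,60:460],cv2.resize(s["frame"][135:255,180:340],(400,300),interpolation=2)]))
```

```text
8.95 [561.4934997  -44.72470983 200.07894034] [ 1.35152754e-01 -3.13822291e+00 -7.42918418e-05] [-0.37339135  0.52692177 -2.84057093] 27.90253849286126 29.97111439704895
w disc 548.7933146158854 -45.169097900390625 [ 92.50389608 127.39420573]
s disc 605.5811055501302 -47.38836669921875 [114.14373779 179.68048096]
```

View pics/v5.png

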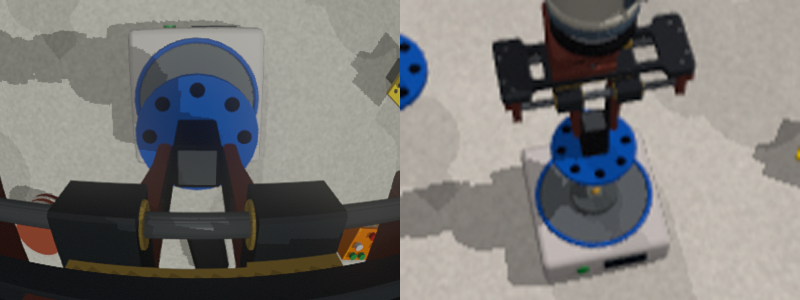

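The rotor is held level and lines up with the centrifuge body in both views. I'm lowering it while watching the forces.

Request:
arm_command:
  series:
    - {"linear": [0,0,0.01],"turn": 0}
    - {"linear": [0,0,0.01],"turn": 0}
    - {"linear": [0,0,0.004],"turn": 0}
    - {"linear": [0,0,0.004],"turn": 0}
    - {"linear": [0,0,0],"turn": 0}

```text
t: 9.45
ee_pos: [561.3, -44.4, 171.5]
orientation: [0.137, -3.137, -0.0]
ft_force: [-0.1, -0.1, -2.3]
width: 27.8
grasp_force: 30.0
```

Request:
arm_command:
  series:
    - {"linear": [0,0,0.003],"turn": 0}
    - {"linear": [0,0,0.003],"turn": 0}
    - {"linear": [0,0,0.002],"turn": 0}
    - {"linear": [0,0,0.002],"turn": 0}
    - {"linear": [0,0,0],"turn": 0}

```text
t: 9.95
ee_pos: [561.6, -44.4, 162.1]
orientation: [0.137, -3.138, -0.0]
ft_force: [0.3, 0.5, -2.3]
width: 27.7
grasp_force: 30.0
```

The socket is 16 mm over the drive with no side force. Next is pushing past the ball.

Request:
arm_command:
  series:
    - {"linear": [0,0,0.002],"turn": 0}
    - {"linear": [0,0,0.002],"turn": 0}
    - {"linear": [0,0,0.002],"turn": 0}
    - {"linear": [0,0,0.002],"turn": 0}
    - {"linear": [0,0,0],"turn": 0}

```text
t: 10.45
ee_pos: [562.5, -44.4, 154.6]
orientation: [-0.137, 3.137, -0.0]
ft_force: [2.5, 0.4, -1.7]
width: 28.2
grasp_force: 30.0
```

Request:
arm_command:
  series:
    - {"linear": [0,0,0.002],"turn": 0}
    - {"linear": [0,0,0.002],"turn": 0}
    - {"linear": [0,0,0.002],"turn": 0}
    - {"linear": [0,0,0],"turn": 0}

```text
t: 10.85
ee_pos: [562.4, -44.5, 148.6]
orientation: [-0.137, 3.137, -0.001]
ft_force: [3.8, -1.4, -3.5]
width: 27.7
grasp_force: 30.0
```

Request:
arm_command:
  series:
    - {"linear": [0,0,0.002],"turn": 0}
    - {"linear": [0,0,0.002],"turn": 0}
    - {"linear": [0,0,0.001],"turn": 0}
    - {"linear": [0,0,0],"turn": 0}

```text
t: 11.25
ee_pos: [560.7, -44.3, 142.6]
orientation: [0.137, -3.136, -0.001]
ft_force: [0.3, 0.1, -2.5]
width: 27.3
grasp_force: 30.0
```

Request:
arm_command:
  series:
    - {"linear": [0,0,0.001],"turn": 0}
    - {"linear": [0,0,0.001],"turn": 0}
    - {"linear": [0,0,0],"turn": 0}

```text
t: 11.55
ee_pos: [561.5, -44.4, 142.3]
orientation: [0.137, -3.138, -0.0]
ft_force: [-4.2, 0.5, 9.0]
width: 27.7
grasp_force: 30.0
```

It clicked (the side force dropped) and is now resting on the seat with +9 N up at TCP z of about 142. One more slight press, then release.

Request:
arm_command:
  series:
    - {"linear": [0,0,0.001],"turn": 0}
    - {"linear": [0,0,0],"turn": 0}
    - {"linear": [0,0,-0.001],"turn": 0}
    - {"linear": [0,0,0],"turn": 0}

```text
t: 11.95
ee_pos: [561.5, -44.4, 142.4]
orientation: [0.137, -3.138, -0.0]
ft_force: [-3.8, 0.3, 9.9]
width: 27.3
grasp_force: 30.0
```

Request:
arm_command:
  series:
    - {"linear": [0,0,0],"turn": 0}
    - {"linear": [0,0,0],"turn": 0}
    - {"linear": [0,0,0],"turn": 0}
    - {"linear": [0,0,0],"turn": 0}
    - {"linear": [0,0,0],"turn": 0}
    - {"linear": [0,0,0],"turn": 0}
  jaw: 1

```text
t: 12.55
ee_pos: [561.7, -44.4, 141.3]
orientation: [0.137, -3.138, 0.0]
ft_force: [0.9, -0.4, -0.1]
width: 72.2
grasp_force: 0.0
```

Request:
arm_command:
  series:
    - {"linear": [0,0,-0.01],"turn": 0}
    - {"linear": [0,0,-0.03],"turn": 0}
    - {"linear": [0,0,-0.04],"turn": 0}
    - {"linear": [0,0,-0.04],"turn": 0}
    - {"linear": [0.04,0,0],"turn": 0}
    - {"linear": [0.04,0,0],"turn": 0}
    - {"linear": [0,0,0],"turn": 0}
    - {"linear": [0,0,0],"turn": 0}

```text
t: 13.35
ee_pos: [482.2, -51.5, 262.5]
orientation: [-0.136, 3.137, -0.0]
ft_force: [0.4, 0.4, 0.9]
width: 87.9
grasp_force: 0.0
```

Run:
```python
from h import *
d=grab("wrist","pics/w6.png");s=grab("scene","pics/s6.png");o=ctrl.get_obs();print(o["t"],o["ee_pos"],o["ft_force"],o["width"])
c=(561.5,-44.5)
def fit(z):
    out=[]
    for f,wr in((d,1),(s,0)):
        im=ortho(f,c,22,z,6,wr);h=cv2.cvtColor(im,cv2.COLOR_BGR2HSV)
        m=((h[...,1]<60)&(h[...,2]>60)&(h[...,2]<150)).astype(np.uint8);m=cv2.morphologyEx(m,cv2.MORPH_OPEN,np.ones((25,25)))
        cs=cv2.findContours(m,0,1)[0]
        if cs: R=cv2.minAreaRect(max(cs,key=cv2.contourArea));out.append((round(c[0]-22+R[0][0]/6,1),round(c[1]+22-R[0][1]/6,1),np.round(np.array(R[1])/6,1),R[2]))
    return out
for z in(160,166,172): print(z,fit(z))
cv2.imwrite("pics/v6.png",np.hstack([d["frame"][40:340,60:460],cv2.resize(s["frame"][135:255,180:340],(400,300),interpolation=2)]))
```

```text
13.45 [483.38140057 -51.44225882 262.08661452] [ 0.01609146  0.72994858 -0.71030943] 87.83018540257598
160 [(567.7, -44.4, array([31.3, 43.8]), -0.0), (555.6, -43.1, array([23. , 26.4]), 86.2359619140625)]
166 [(566.1, -44.4, array([43.8, 34.5]), 90.0), (559.0, -43.5, array([22.8, 26.3]), 86.72950744628906)]
172 [(564.5, -44.4, array([43.8, 37.7]), 90.0), (562.4, -43.9, array([22.6, 25.9]), 86.46771240234375)]
```

View pics/v6.png

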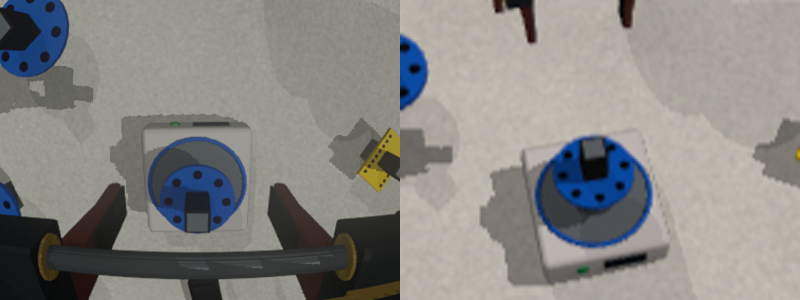

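The rotor sits level on the drive. Projected at z=166, its knob comes out over the drive axis, and contact came at the expected home height. The gripper is clear and the yellow rotor hasn't been touched. I'm handing the job in.

```bash
python3 -c "
from workcell import ctrl
print(ctrl.close_job())"
```

```text
the job is handed in; nothing more can be done
None
```

The small blue rotor is on the centrifuge drive: it was lowered on, pushed past the spring ball onto its seat and released, the yellow rotor was left untouched, and the job was handed in at about 13.5 s (no verdict was returned).

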